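# Fit the matching spacer sleeve to the riser

## Robot

A 6-joint arm with a two-finger parallel gripper is mounted at the origin on the work surface; the furniture and walls round the work are solid. World frame = base frame: x ahead of the robot, y to its left, z up, the work surface at z = 0. Lengths are in mm, angles in rad, forces in N, time in s.
With the tool pointing down it reaches from about 400 to 925 mm from the base axis. Payload 12.5 kg.
Tool frame: the origin (TCP) lies at the very end of the fingers, on their centre line; the grasp point (between the pads) lies grip_depth behind it (grip_depth is the distance from the TCP to the grasp point, in mm); z points along the fingers, y is the line along which they close (so a half turn about z gives the same grasp; the last joint's range is limited). The gripper opens to 95 mm and grips with 3 to 60 N. Pads are 20 mm wide; open, the fingers measure 119 mm over their backs; the gripper's body (75 mm by 180 mm) begins 59 mm behind the grasp point.
Start: joints at [1.143, 0.491, 1.559, -0, 1.092, -0.106], TCP at [197.655, 592.941, 214.661] pointing down, gripper open.
Joint ranges: [-3.1, 3.1], [-0.84, 2.19], [0.05, 2.79], [-1.13, 4.28], [0.06, 2.93], [-2.69, 2.69]. Speed limits (rad/s): [2.22, 2.22, 2.79, 3.14, 3.14, 3.14].

## Interface

Orientations are given as [roll, pitch, yaw] about the fixed x, y, z axes, in that order (R = Rz(yaw) Ry(pitch) Rx(roll)).
In Python, from cell import state, read_camera, job_done, grip_depth gives the robot as it stands.
- The arm moves only by the tool drive_tool, never from a script. Its argument "targets" is a list of rows, each an object with "jaw": the opening, from 0 (shut) to 1 (fully open); "travel": the shift along the tool's x, y, z in m, a list of three; "twist": the turn about the tool's z in rad. In form: [{"jaw": jaw, "travel": [tx, ty, tz], "twist": twist}, ...]. A call has 1 to 8 rows; each row is the pose to reach, as a shift and turn from the pose commanded when the call began, along the tool's axes at that moment; what a row does not reach only later rows make up. A row lasts 1/12 s, in which the tool goes at most 41.7 mm and 7.16 degrees, less where a joint would pass 70% of its speed; a pose out of reach is approached as far as the arm can. A call with a gripper value outside its range is refused whole. The fingers move at their own pace and stop on an object; the grip force is fixed at half the most. Time passes only in rows, so rows that repeat a pose let the fingers close. It gives the time, the measured TCP pose, the force, the opening and the grip force at its end, in the units of the state.
- state(): the state, without advancing time (a new reading comes with each control period).
- read_camera(name): name is "scene" or "top" or "wrist"; returns a dict with "frame" (384x512x3 uint8, red, green, blue), "fx", "fy", "cx", "cy" (pixels), "k1" (the pictures are not rectified: a ray, as slopes to the right and down, at radius r is drawn at 1 + k1 r^2 times it, then the intrinsics apply), "R" (3x3) and "t" (3): a world point X has camera coordinates R X + t. Camera axes: x right, y down, z forward; pixel columns grow to the right and rows downward; lengths in mm; the calibration is good to about 2 mm. A picture is of the moment at which its call begins. There is no depth.
- job_done(): hands the job in; it is judged then, once.
The state is a dict: "t": time; "joints": joint angles; "qvel": joint speeds; "tau": joint torques, N m; "eef_pos": TCP position; "tcp_rot": TCP orientation; "ft_force": force on the tool from outside, world axes, zero at the start; "moment": the same for the moment, N m; "opening": opening from 0.0 (shut) to 1.0 (fully open); "grip_force": force on a finger pad.
Only numpy, scipy, OpenCV 4.12 (cv2) and the standard library are available. Lean on these libraries where they do the work, as an engineer would, in place of code of your own. Each camera call takes 0.05 s, during which the arm holds its last target. There are 200 camera calls.

## Task

The wooden riser has two steel pins, and one already wears its black spacer sleeve. Put onto the bare pin the one loose sleeve that is as tall as the fitted one, so that it stands flat on the riser's base and the two are level; leave the other two loose sleeves where they stand.

Things in the scene. Friction and masses are not known exactly. Their poses are not given: they have to be found in the camera images.
- sleeve_middle: a loose black plastic spacer sleeve (short tube standing on end, open through), 50 mm outer diameter, 34 mm bore, 45 mm high; origin at the centre of its underside, z up along its bore
- sleeve_low: a loose black plastic spacer sleeve (short tube standing on end, open through), 50 mm outer diameter, 34 mm bore, 30 mm high; origin at the centre of its underside, z up along its bore
- sleeve_tall: a loose black plastic spacer sleeve (short tube standing on end, open through), 50 mm outer diameter, 34 mm bore, 60 mm high; origin at the centre of its underside, z up along its bore
- bare_pin (a point): on the axis of the riser's bare pin, at the top face of the riser's base board (12 mm above the worktop). The riser is fixed: a light wooden board 84 x 200 x 12 mm, with two upright steel pins 14 mm in diameter that rise 26 mm above the board and taper at the top. This point's y axis runs along the board, its z axis up: the other pin, wearing a fixed black sleeve 45 mm high of the same diameter, stands 120 mm away towards +y
Mind the look-alikes: they are no part of the job. What is shaped like the sleeve_tall but yellow is not meant.

How it is judged:
By the outcome, as a careful person would: the job done as asked, in the order asked, and still so for the second after the job is handed in, with the robot touching nothing.
It also fails if it takes over 34 s, if anything falls off the work surface, if the arm or the gripper's body presses on something with over 40 N, if the wrist force passes 120 N, or if a joint passes its speed limit or range.

## Working session

There is one attempt and no reset: what is moved stays moved. The work goes in short steps, Python scripts to look and compute and a tool call to move; the robot and the scene stay as the last step left them, time stands still between calls to the robot, and variables do not carry over. Pictures are saved under pics/ and viewed, at most 10 in all, crops included, and the job is handed in when it is done.

Besides the shell and the picture viewer there is one more tool, called after "Call:" by a JSON object that holds its "api" and its "payload". drive_tool: Moves the arm, as the interface text tells. Its arguments: {"type":"object","properties":{"targets":{"type":"array"}},"required":["targets"]}

```bash
mkdir -p pics
cat > h.py <<'E'
import numpy as np, cv2
from cell import *
def cast(c,uv,z):
    K=np.array([[c['fx'],0,c['cx']],[0,c['fy'],c['cy']],[0,0,1.]])
    d=np.array([(uv[0]-c['cx'])/c['fx'],(uv[1]-c['cy'])/c['fy']]);s=d.copy()
    for _ in range(20): s=d/(1+c['k1']*(s@s))
    R=np.array(c['R']);t=np.array(c['t']);o=-R.T@t;r=R.T@np.array([s[0],s[1],1])
    return (o+r*(z-o[2])/r[2])[:2]
def proj(c,X):
    p=np.array(c['R'])@np.array(X,float)+np.array(c['t']);s=p[:2]/p[2];s=s*(1+c['k1']*(s@s))
    return s*[c['fx'],c['fy']]+[c['cx'],c['cy']]
E
python3 - <<'E'
from h import *
import pickle
print(grip_depth,state())
cs={n:read_camera(n) for n in("top","scene","wrist")}
pickle.dump(cs,open('c0.pkl','wb'))
for n,c in cs.items(): print(n,c['t'],c['k1'],c['fx'])
ims=[cs[n]['frame'] for n in("top","scene","wrist")]
cv2.imwrite('pics/top.png',ims[0][...,::-1]);cv2.imwrite('pics/scene.png',ims[1][...,::-1])
E
```

```text
18.8 {'t': 0.0, 'joints': array([ 1.14342016e+00,  4.91568912e-01,  1.55948369e+00,  5.96594449e-06,
        1.09168208e+00, -1.05588389e-01]), 'qvel': array([-0.00090032,  0.00201025,  0.00080057, -0.00123322, -0.00169711,
        0.00011754]), 'tau': array([-1.26063715e-04, -6.12637210e+01, -2.58175135e+01,  6.92164572e-02,
        4.82145650e-02, -1.07618719e-04]), 'eef_pos': array([197.52794248, 592.69544455, 214.04414515]), 'tcp_rot': array([-3.14045754e+00, -1.25622936e-04,  2.81980205e+00]), 'ft_force': array([ 0.16800042,  0.12107562, -0.11941394]), 'moment': array([ 0.038973  , -0.0018064 , -0.03749486]), 'grip_force': 0.0, 'opening': 0.9997991968759544}
top [  12.52150845  400.8706551  1445.83630492] -0.1964185486420486 496.57958187455165
scene [-367.76145862  177.40814201  978.5574367 ] -0.04867654786281267 351.5818503279439
wrist [-623.23792279  -29.42169004  391.63710528] -0.010345230414804847 300.08436094868176
```

View pics/top.png

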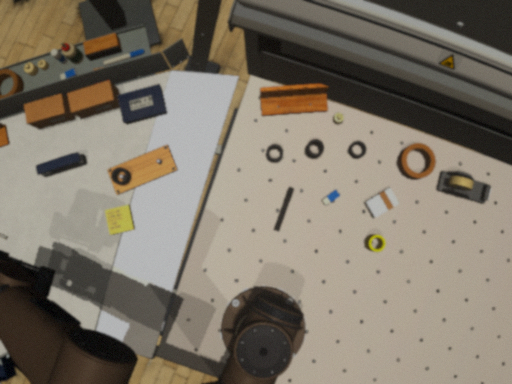

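View pics/scene.png

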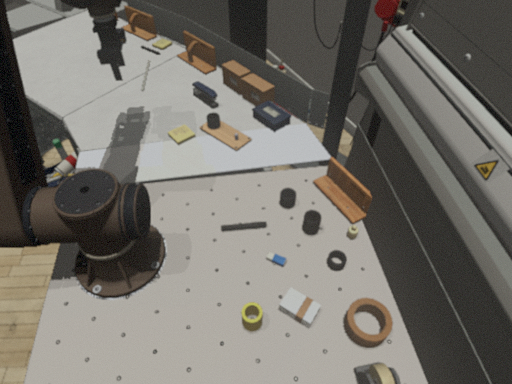

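Top: black rings at (275,153), (315,148) and (357,150). The fitted sleeve is at (122,176) and the bare pin at (159,161). Scene: the same loose rings are at (288,198), (312,222) and (337,260), and look middle, tall and low. The yellow one at (375,243) is a decoy. Next I measure the heights and check with a crop.

Run:
```python
from h import *
import pickle
cs=pickle.load(open('c0.pkl','rb'));T,S=cs['top'],cs['scene']
g=cv2.cvtColor(T['frame'],cv2.COLOR_RGB2GRAY);gs=cv2.cvtColor(S['frame'],cv2.COLOR_RGB2GRAY)
def blob(g,uv,w,th):
    x,y=uv;m=(g[y-w:y+w,x-w:x+w]<th).astype(np.uint8)
    cc=max(cv2.findContours(m,cv2.RETR_EXTERNAL,cv2.CHAIN_APPROX_NONE)[0],key=cv2.contourArea)
    (cx,cy),r=cv2.minEnclosingCircle(cc);b=cv2.boundingRect(cc)
    return (cx+x-w,cy+y-w),r,(b[0]+x-w,b[1]+y-w,b[2],b[3])
for n,a,b in(("A",(275,153),(288,198)),("B",(315,148),(312,222)),("C",(357,150),(337,260)),("fit",(122,176),(213,121))):
    uv,r,_=blob(g,a,15,70);_,_,bs=blob(gs,b,16,75)
    print(n,uv,r,bs)
    z0=12 if n=="fit" else 0
    for h in(30,45,60):
        p=cast(T,uv,h+z0)
        # predicted scene silhouette
        an=np.linspace(0,6.28,60)
        q=np.array([proj(S,[p[0]+25*np.cos(t),p[1]+25*np.sin(t),z]) for t in an for z in(z0,z0+h)])
        print(h,p.round(1),q.min(0).round(1),np.ptp(q,axis=0).round(1))
hsv=cv2.cvtColor(T['frame'],cv2.COLOR_RGB2HSV)
m=cv2.inRange(hsv,(8,80,90),(28,255,255));m[:140]=0;m[200:]=0;m[:,:100]=0;m[:,185:]=0
c=max(cv2.findContours(cv2.morphologyEx(m,cv2.MORPH_CLOSE,np.ones((9,9))),0,1)[0],key=cv2.contourArea)
rr=cv2.minAreaRect(c);print(rr)
cor=np.array([cast(T,p,12) for p in cv2.boxPoints(rr)]);print(cor,cor.mean(0))
print('pin',cast(T,(159,161),38))
a=cv2.resize(S['frame'][165:285,260:380],(480,480),interpolation=2);b=cv2.resize(T['frame'][135:205,95:185],(480,373),interpolation=2)
o=np.zeros((480,800,3),np.uint8);o[:,:480]=a;o[:249,480:]=cv2.resize(b,(320,249))
cv2.imwrite('pics/crop.png',o[...,::-1])
```

```text
A (274.0, 153.09375) 8.15539264678955 (280, 189, 15, 19)
30 [513.2 -45.3] [279.  189.6] [16.7 18.5]
45 [511.  -44.8] [278.3 186.5] [17.1 21.8]
60 [508.9 -44.4] [277.6 183.3] [17.5 25.1]
B (313.53846168518066, 148.46153831481934) 9.246880531311035 (303, 211, 17, 24)
30 [ 524.  -161.5] [301.9 214.3] [18.4 19.9]
45 [ 521.8 -159.9] [300.9 211.1] [19.  23.1]
60 [ 519.5 -158.2] [300.  207.7] [19.7 26.3]
C (356.7173910140991, 149.28260898590088) 8.208457946777344 (327, 251, 19, 19)
30 [ 518.9 -289.3] [325.3 247.8] [20.5 21.8]
45 [ 516.7 -286.3] [324.  244.3] [21.5 24.8]
60 [ 514.5 -283.3] [322.7 240.7] [22.5 27.9]
fit (120.87804889678955, 175.93902397155762) 9.351977348327637 (208, 114, 12, 15)
30 [457.6 405.7] [206.5 114.8] [13.9 14.5]
45 [456.  401.4] [206.2 112.3] [14.3 17.8]
60 [454.4 397.1] [205.8 109.7] [14.8 21.1]
((141.50167846679688, 169.18817138671875), (27.637483596801758, 66.08429718017578), 67.10945129394531)
[[482.30604312 461.76663709]
 [553.77064368 273.94144083]
 [476.21896533 242.22092505]
 [404.55304181 428.47263715]] [479.21217349 351.60041003]
pin [498.5991786  291.87132109]
```

View pics/crop.png

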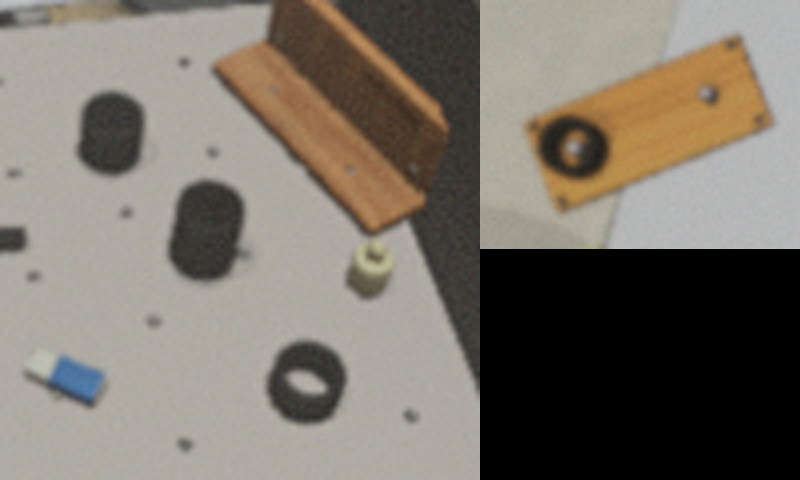

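A (top 274,153; scene 288,198) lies between the tall and low sleeves in height. It is black, so it is sleeve_middle, at about (512,-44). B is the tall one and C the low one, with its bore visible. The bare pin is at about (498.5,292). I'll pass over the pin for a close look on the way.

Call:
{"api": "drive_tool", "payload": {"targets": [{"jaw":1,"travel":[-0.38,-0.19,0],"twist":0},{"jaw":1,"travel":[-0.38,-0.19,0],"twist":0},{"jaw":1,"travel":[-0.38,-0.19,0],"twist":0},{"jaw":1,"travel":[-0.38,-0.19,0],"twist":0},{"jaw":1,"travel":[-0.38,-0.19,0],"twist":0},{"jaw":1,"travel":[-0.38,-0.19,0],"twist":0},{"jaw":1,"travel":[-0.38,-0.19,0],"twist":0},{"jaw":1,"travel":[-0.38,-0.19,0],"twist":0}]}}

```text
t: 0.82
eef_pos: [434.4, 355.5, 214.6]
tcp_rot: [-3.142, -0.0, 2.82]
ft_force: [1.1, -0.4, -0.4]
opening: 0.995
grip_force: 0.0
```

Call:
{"api": "drive_tool", "payload": {"targets": [{"jaw":1,"travel":[-0.04,-0.02,0],"twist":0},{"jaw":1,"travel":[-0.08,-0.04,0],"twist":0},{"jaw":1,"travel":[-0.08,-0.04,0],"twist":0},{"jaw":1,"travel":[-0.08,-0.04,0],"twist":0},{"jaw":1,"travel":[-0.08,-0.04,0],"twist":0}]}}

```text
t: 1.23
eef_pos: [496.3, 293.9, 214.3]
tcp_rot: [-3.141, -0.001, 2.819]
ft_force: [-0.4, 0.7, -0.5]
opening: 1.003
grip_force: 0.0
```

Run:
```python
from h import *
import pickle
s=state();print(s['eef_pos'],s['tcp_rot'])
c=read_camera("wrist");pickle.dump((c,s),open('c1.pkl','wb'))
print(-np.array(c['R']).T@c['t'],proj(c,[498.5,292,38]),proj(c,[456,401,57]))
cv2.imwrite('pics/w1.png',c['frame'][...,::-1])
```

```text
[496.30116346 293.88276687 214.33250041] [-3.14129779e+00 -7.59544905e-04  2.81867870e+00]
[419.59697402 318.07118452 384.2400552 ] [256.29759873 178.74547758] [341.36465121 113.98920279]
```

View pics/w1.png

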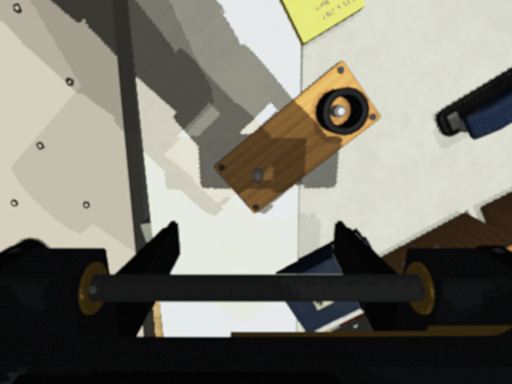

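The wrist view shows the bare pin at (258,175) and the fitted sleeve at (342,111). The board corners are at (340,61), (380,119), (256,213) and (215,166). I work out the pin position from these.

Run:
```python
from h import *
import pickle
c,s=pickle.load(open('c1.pkl','rb'))
cor=np.array([cast(c,p,12) for p in((340,61),(380,119),(256,213),(215,166))]);m=cor.mean(0)
d=(cor[0]+cor[1]-cor[2]-cor[3]);d/=np.hypot(*d);print(cor.round(1),m,d,'pin from board',m-60*d)
g=cv2.cvtColor(c['frame'],cv2.COLOR_RGB2GRAY)
for w in(( 342,111),):
    x,y=w;k=(g[y-32:y+32,x-32:x+32]<60).astype(np.uint8)
    cc=max(cv2.findContours(k,0,1)[0],key=cv2.contourArea);(u,v),r=cv2.minEnclosingCircle(cc)
    f=cast(c,(u+x-32,v+y-32),50);print('fit',u+x-32,v+y-32,r,f,'pin',f-120*d)
print(cast(c,(258,175),38))
cv2.imwrite('pics/w1c.png',cv2.resize(c['frame'][140:220,210:300],(720,640)[:2],interpolation=2)[:600,:,::-1])
dl=np.array([511,-44.5])-s['eef_pos'][:2];y=s['tcp_rot'][2];print(dl@[np.cos(y),np.sin(y)],dl@[np.sin(y),-np.cos(y)])
```

```text
[[403.1 425.3]
 [481.5 455.4]
 [548.3 275. ]
 [472.3 246. ]] [476.27651266 350.40910772] [-0.35350135  0.93543401] pin from board [497.48659373 294.28306687]
fit 341.5 109.5 26.2774658203125 [452.27350922 404.0538193 ] pin [494.69367136 291.8017376 ]
[494.82758183 295.34838765]
-121.31854973796534 -316.2289711571103
```

View pics/w1c.png

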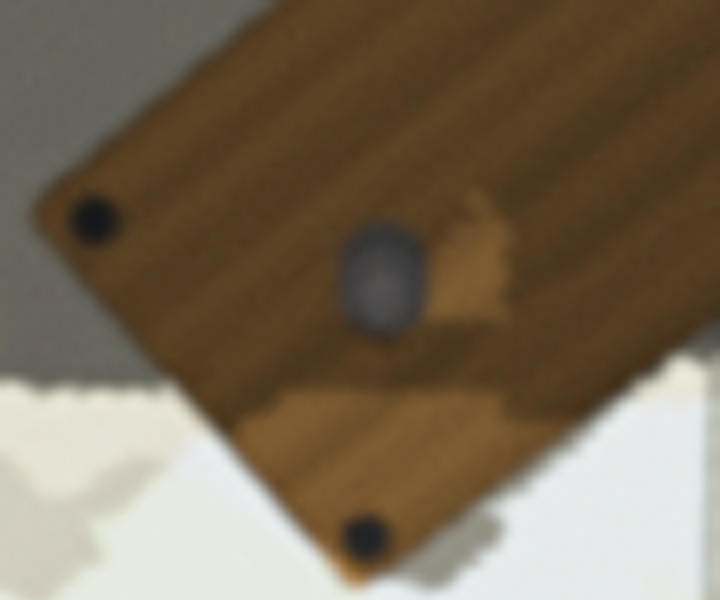

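The crop shows the pin tip at about (257.6,176), so the pin is at about (496.5,293.5), which is good against 10 mm of bore slack. Now over to the sleeve.

Call:
{"api": "drive_tool", "payload": {"targets": [{"jaw":1,"travel":[-0.12,-0.316,0],"twist":0},{"jaw":1,"travel":[-0.12,-0.316,0],"twist":0},{"jaw":1,"travel":[-0.12,-0.316,0],"twist":0},{"jaw":1,"travel":[-0.12,-0.316,0],"twist":0},{"jaw":1,"travel":[-0.12,-0.316,0],"twist":0},{"jaw":1,"travel":[-0.12,-0.316,0],"twist":0},{"jaw":1,"travel":[-0.12,-0.316,0],"twist":0},{"jaw":1,"travel":[-0.12,-0.316,0],"twist":0}]}}

```text
t: 1.95
eef_pos: [509.8, -39.3, 214.9]
tcp_rot: [3.141, 0.0, 2.822]
ft_force: [1.3, 0.8, 0.4]
opening: 0.999
grip_force: 0.0
```

Call:
{"api": "drive_tool", "payload": {"targets": [{"jaw":1,"travel":[0,0,0],"twist":0},{"jaw":1,"travel":[0,0,0],"twist":0},{"jaw":1,"travel":[0,0,0],"twist":0}]}}

```text
t: 2.2
eef_pos: [510.0, -37.7, 214.7]
tcp_rot: [3.141, -0.0, 2.821]
ft_force: [-0.3, -0.8, -0.2]
opening: 1.001
grip_force: 0.0
```

Run:
```python
from h import *
import pickle
s=state();print(s['eef_pos'],s['tcp_rot'])
c=read_camera("wrist");pickle.dump((c,s),open('c2.pkl','wb'))
print(proj(c,[511,-44.5,45]),proj(c,[520,-159,60]))
cv2.imwrite('pics/w2.png',c['frame'][...,::-1])
```

```text
[510.02964911 -37.71556282 214.66368534] [ 3.14123256e+00 -2.59901626e-04  2.82066925e+00]
[251.9004571  180.35601079] [160.5584311  220.93979184]
```

View pics/w2.png

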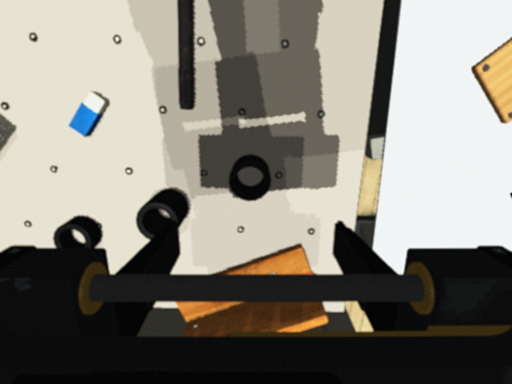

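Sleeve A is at (250,177), with B at (163,213) and C at (78,236) well clear of the fingers' path. Now I get its centre.

Run:
```python
from h import *
import pickle
c,s=pickle.load(open('c2.pkl','rb'))
g=cv2.cvtColor(c['frame'],cv2.COLOR_RGB2GRAY)
for th in(35,45):
    k=(g[147:207,220:280]<th).astype(np.uint8)
    cc=max(cv2.findContours(k,0,1)[0],key=cv2.contourArea);x,y,w,h=cv2.boundingRect(cc)
    u=(x+w/2+219.5,y+h/2+146.5);p=cast(c,u,27);print(u,w,h,p)
    an=np.linspace(0,6.28,60);q=np.array([proj(c,[p[0]+25*np.cos(t),p[1]+25*np.sin(t),z]) for t in an for z in(0,45)])
    print(q.min(0)-[x+220,y+147],np.ptp(q,axis=0))
    dl=p-s['eef_pos'][:2];a=s['tcp_rot'][2];print(dl@[np.cos(a),np.sin(a)],dl@[np.sin(a),-np.cos(a)])
```

```text
(249.5, 177.0) 42 45 [510.20190761 -47.56625621]
[-1.29085853 -1.72878349] [42.94648195 47.71561519]
-3.270795627492463 -9.293423976227787
(249.5, 176.5) 42 46 [509.60861541 -47.36504768]
[-1.30169178 -1.21463466] [42.96782822 47.69863224]
-2.6443244165544777 -9.289638089487195
```

Call:
{"api": "drive_tool", "payload": {"targets": [{"jaw":1,"travel":[-0.003,-0.009,0.035],"twist":0},{"jaw":1,"travel":[-0.003,-0.009,0.07],"twist":0},{"jaw":1,"travel":[-0.003,-0.009,0.105],"twist":0},{"jaw":1,"travel":[-0.003,-0.009,0.14],"twist":0},{"jaw":1,"travel":[-0.003,-0.009,0.17],"twist":0},{"jaw":1,"travel":[-0.003,-0.009,0.19],"twist":0},{"jaw":1,"travel":[-0.003,-0.009,0.203],"twist":0},{"jaw":1,"travel":[-0.003,-0.009,0.203],"twist":0}]}}

```text
t: 2.92
eef_pos: [509.2, -46.4, 9.3]
tcp_rot: [-3.141, -0.004, 2.823]
ft_force: [0.1, 0.5, -0.5]
opening: 1.0
grip_force: 0.0
```

Call:
{"api": "drive_tool", "payload": {"targets": [{"jaw":0.4,"travel":[0,0,0],"twist":0},{"jaw":0.4,"travel":[0,0,0],"twist":0},{"jaw":0.4,"travel":[0,0,0],"twist":0},{"jaw":0.4,"travel":[0,0,0],"twist":0},{"jaw":0.4,"travel":[0,0,0],"twist":0},{"jaw":0.4,"travel":[0,0,0],"twist":0},{"jaw":0.4,"travel":[0,0,0],"twist":0},{"jaw":0.4,"travel":[0,0,0],"twist":0}]}}

```text
t: 3.58
eef_pos: [510.4, -48.6, 11.8]
tcp_rot: [3.141, 0.0, 2.82]
ft_force: [-0.4, -0.4, 2.5]
opening: 0.511
grip_force: 30.0
```

Call:
{"api": "drive_tool", "payload": {"targets": [{"jaw":0.4,"travel":[0,0,-0.02],"twist":0},{"jaw":0.4,"travel":[0,0,-0.05],"twist":0},{"jaw":0.4,"travel":[0,0,-0.085],"twist":0},{"jaw":0.4,"travel":[0,0,-0.12],"twist":0},{"jaw":0.4,"travel":[0.01,0.026,-0.12],"twist":0},{"jaw":0.4,"travel":[0.023,0.06,-0.12],"twist":0},{"jaw":0.4,"travel":[0.036,0.095,-0.12],"twist":0},{"jaw":0.4,"travel":[0.049,0.13,-0.12],"twist":0}]}}

```text
t: 4.25
eef_pos: [504.6, 91.5, 131.9]
tcp_rot: [3.141, 0.0, 2.819]
ft_force: [0.5, 0.4, -1.2]
opening: 0.512
grip_force: 30.0
```

Call:
{"api": "drive_tool", "payload": {"targets": [{"jaw":0.4,"travel":[0.013,0.034,0],"twist":0},{"jaw":0.4,"travel":[0.026,0.068,0],"twist":0},{"jaw":0.4,"travel":[0.039,0.102,0],"twist":0},{"jaw":0.4,"travel":[0.05,0.135,0],"twist":0},{"jaw":0.4,"travel":[0.062,0.165,0],"twist":0},{"jaw":0.4,"travel":[0.072,0.19,0],"twist":0},{"jaw":0.4,"travel":[0.072,0.19,0],"twist":0},{"jaw":0.4,"travel":[0.072,0.19,0],"twist":0}]}}

```text
t: 4.92
eef_pos: [496.1, 294.3, 131.3]
tcp_rot: [-3.141, -0.0, 2.822]
ft_force: [-0.4, -0.5, -1.4]
opening: 0.514
grip_force: 30.0
```

Run:
```python
from h import *
s=state();print(s['t'],s['eef_pos'],s['tcp_rot'],s['opening'],s['grip_force'],s['ft_force'])
a=s['tcp_rot'][2];dl=np.array([496.5,293.5])-s['eef_pos'][:2];print(dl@[np.cos(a),np.sin(a)],dl@[np.sin(a),-np.cos(a)])
c=read_camera("wrist");cv2.imwrite('pics/w3.png',c['frame'][...,::-1])
```

```text
4.9167 [496.13898198 294.26811507 131.25628986] [-3.14118417e+00 -4.29654758e-04  2.82210694e+00] 0.5137872748506508 29.999890513790888 [-0.40022683 -0.49832017 -1.4289524 ]
-0.583997761560764 -0.615858256237551
```

View pics/w3.png

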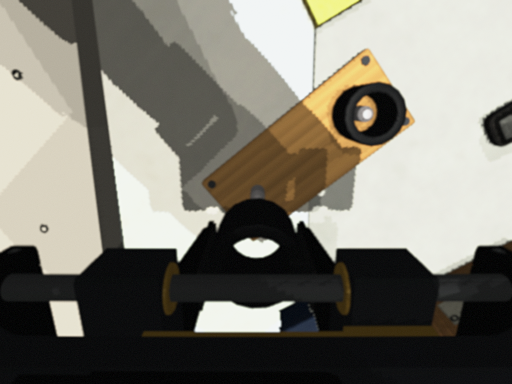

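The sleeve is held upright and centred on the pin (pin visible at (257,190), sleeve column about 256). Lowering it now.

Call:
{"api": "drive_tool", "payload": {"targets": [{"jaw":0.4,"travel":[-0.0005,-0.0005,0.03],"twist":0},{"jaw":0.4,"travel":[-0.0005,-0.0005,0.06],"twist":0},{"jaw":0.4,"travel":[-0.0005,-0.0005,0.075],"twist":0},{"jaw":0.4,"travel":[-0.0005,-0.0005,0.083],"twist":0},{"jaw":0.4,"travel":[-0.0005,-0.0005,0.091],"twist":0},{"jaw":0.4,"travel":[-0.0005,-0.0005,0.098],"twist":0},{"jaw":0.4,"travel":[-0.0005,-0.0005,0.103],"twist":0},{"jaw":0.4,"travel":[-0.0005,-0.0005,0.104],"twist":0}]}}

```text
t: 5.63
eef_pos: [497.2, 292.4, 27.4]
tcp_rot: [3.142, 0.0, 2.82]
ft_force: [0.3, -0.8, -0.8]
opening: 0.511
grip_force: 30.0
```

Call:
{"api": "drive_tool", "payload": {"targets": [{"jaw":0.4,"travel":[0,0,0.001],"twist":0},{"jaw":0.4,"travel":[0,0,0.002],"twist":0},{"jaw":0.4,"travel":[0,0,0.003],"twist":0},{"jaw":0.4,"travel":[0,0,0.003],"twist":0}]}}

```text
t: 5.97
eef_pos: [497.1, 292.8, 24.9]
tcp_rot: [3.141, 0.0, 2.82]
ft_force: [-0.0, -0.1, -0.7]
opening: 0.511
grip_force: 30.0
```

No contact yet, and it is about 1 mm above the board. I'll lower a little more.

Call:
{"api": "drive_tool", "payload": {"targets": [{"jaw":0.4,"travel":[0,0,0.0007],"twist":0},{"jaw":0.4,"travel":[0,0,0.0014],"twist":0},{"jaw":0.4,"travel":[0,0,0.0014],"twist":0}]}}

```text
t: 6.22
eef_pos: [497.2, 292.8, 23.9]
tcp_rot: [3.141, 0.0, 2.82]
ft_force: [-1.2, -1.8, 4.9]
opening: 0.511
grip_force: 30.0
```

Contact at 4.9 N, so it is on the board. Release, then rise.

Call:
{"api": "drive_tool", "payload": {"targets": [{"jaw":0.9,"travel":[0,0,0],"twist":0},{"jaw":0.9,"travel":[0,0,0],"twist":0},{"jaw":0.9,"travel":[0,0,0],"twist":0},{"jaw":0.9,"travel":[0,0,0],"twist":0},{"jaw":0.9,"travel":[0,0,0],"twist":0},{"jaw":0.9,"travel":[0,0,0],"twist":0}]}}

```text
t: 6.72
eef_pos: [497.0, 292.7, 23.2]
tcp_rot: [3.142, -0.0, 2.82]
ft_force: [0.0, -0.8, 0.0]
opening: 0.864
grip_force: 0.0
```

Call:
{"api": "drive_tool", "payload": {"targets": [{"jaw":0.9,"travel":[0,0,-0.02],"twist":0},{"jaw":0.9,"travel":[0,0,-0.05],"twist":0},{"jaw":0.9,"travel":[0,0,-0.08],"twist":0},{"jaw":0.9,"travel":[0,0,-0.12],"twist":0},{"jaw":0.9,"travel":[0,0,-0.16],"twist":0},{"jaw":0.9,"travel":[0,0,-0.19],"twist":0},{"jaw":0.9,"travel":[0,0,-0.19],"twist":0},{"jaw":0.9,"travel":[0,0,-0.19],"twist":0}]}}

```text
t: 7.38
eef_pos: [497.4, 292.8, 214.7]
tcp_rot: [3.139, 0.002, 2.82]
ft_force: [0.1, 0.5, -1.2]
opening: 0.9
grip_force: 0.0
```

Run:
```python
from h import *
s=state();print(s['t'],s['eef_pos'],s['opening'],s['ft_force'])
a=read_camera("wrist")['frame'];b=read_camera("scene")['frame']
o=np.hstack([cv2.resize(a[40:240,180:430],(400,320)),cv2.resize(b[80:280,150:400],(400,320))])
cv2.imwrite('pics/end.png',o[...,::-1])
```

```text
7.3833 [497.36375145 292.82643309 214.74908593] 0.9002489458105937 [ 0.1022912   0.5337833  -1.23161724]
```

View pics/end.png

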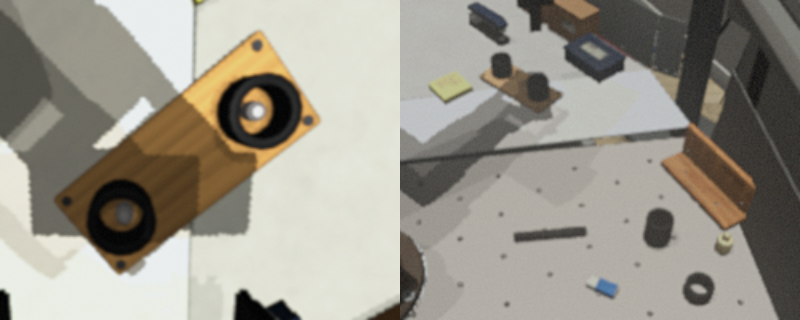

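The sleeve stands flat round the bare pin at crop (122,215), matching the fitted one at (259,110). The tall and low sleeves haven't moved. I'm handing in.

```bash
python3 -c "
from cell import job_done
print(job_done())"
```

```text
the job is handed in; nothing more can be done
None
```

The 45 mm sleeve (sleeve_middle) is on the bare pin and flat on the board, matching the fitted one; the tall and low sleeves were not moved, and the job was handed in about 7.5 s into the 34 s limit.

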